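# Swap two paint tins left on each other's spots

### The job

The two paint tins stand on each other's painted spots. Put the white bottle that stands between them upright into the small grey tray, and swap the tins by sliding them along the worktop (they are too wide to grasp; do not lift or tip them), so that the larger tin with the blue label stands wholly inside the blue-bordered spot and the smaller tin with the black drips wholly inside the black-bordered one. Leave the brown sanding block and the amber spray bottle where they are.

Things in the scene. Friction and masses are not known exactly. Their poses are not given: they have to be found in the camera images.
- blue_label_tin: the larger round paint tin, light grey with a blue band on its label; 103 mm diameter, 115 mm high, 0.3 to 0.5 kg, closed, too wide to grasp. Starts on the black-bordered spot. Origin: centre of its underside; z up along its axis.
- black_drip_tin: the smaller round paint tin, light grey with black paint run down its side; 92 mm diameter, 76 mm high, 0.25 to 0.45 kg, closed, too wide to grasp. Starts on the blue-bordered spot. Origin: centre of its underside; z up along its axis.
- white_bottle: plain white round plastic bottle, no label; body 66 mm diameter up to about 85 mm height, then shoulder and a 30 mm cap, 124 mm high in all, 0.2 kg. Stands between the two tins. Origin: centre of its underside; z up.
- tray: small square grey open tray, 115 x 115 mm outside, walls 5 mm thick and 28 mm high, floor 5 mm thick; fixed to the worktop at the right front. Origin: centre of its underside; x and y along its sides, z up.
- blue_spot: a round spot 150 mm across painted on the worktop (no thickness): white with a 13 mm wide blue border. Fixed. Origin: its centre, on the worktop (z = 0); z up.
- black_spot: a round spot 150 mm across painted on the worktop (no thickness): white with a 13 mm wide black border. Fixed. Origin: its centre, on the worktop (z = 0); z up.
- cork_block: bystander: flat brown cork sanding block, 112 x 62 x 26 mm, loose, lying at the left front. Origin: centre of its underside; x along its length.
- amber_bottle: bystander: amber trigger spray bottle, 70 x 78 x 198 mm, loose, standing at the left back. Origin: centre of its underside.
Things that resemble listed ones, but are neither listed nor needed, are in the scene too. Leave any green or purple look-alike of the blue_label_tin alone.

How it is judged:
At the end, for the whole second after the job is handed in: Blue-label tin within 25 mm of the centre of the blue-bordered spot, black-dripped tin within 30 mm of the centre of the black-bordered one (each wholly inside it), upright on the worktop; the white bottle upright (within 0.1 rad) on the floor of the grey tray; all at rest (horizontal distance between blue_label_tin and blue_spot below 0.025 m and horizontal distance between black_drip_tin and black_spot below 0.03 m and angle between each of blue_label_tin, black_drip_tin, white_bottle's own z axis and vertical below 0.1 rad and linear speed of each of blue_label_tin, black_drip_tin, white_bottle below 0.02 m/s and height (world z) of each of blue_label_tin, black_drip_tin below 0.01 m and x of white_bottle in the frame of tray between -0.03 and 0.03 m and y of white_bottle in the frame of tray between -0.03 and 0.03 m and height (world z) of white_bottle below 0.015 m); the robot touches nothing.
It fails at once if a tin is lifted more than 20 mm off the worktop or tipped by more than 0.3 rad (height (world z) of any of blue_label_tin, black_drip_tin above 0.02 m or angle between any of blue_label_tin, black_drip_tin's own z axis and vertical above 0.3 rad).
It fails at once if the brown sanding block or the amber spray bottle is moved by more than 30 mm or the spray bottle is knocked over (distance of any of cork_block, amber_bottle from where it was at the start of the episode above 0.03 m or angle between amber_bottle's own z axis and vertical above 0.4 rad).
It also fails if it takes over 72 s, if anything falls off the work surface, if the arm or the gripper's body presses on something with over 40 N, if the wrist force passes 120 N, or if a joint passes its speed limit or range.

### The arm

A 6-joint arm with a two-finger parallel gripper is mounted at the origin on a cart in front of the work surface, level with it; the furniture and walls round the work are solid. World frame = base frame: x ahead of the robot, y to its left, z up, the work surface at z = 0. Lengths are in m, angles in rad, forces in N, time in s.
With the tool pointing down it reaches from about 0.35 to 0.85 m from the base axis. Payload 8.1 kg.
Tool frame: the origin (TCP) lies at the very end of the fingers, on their centre line; the grasp point (between the pads) lies 19 mm behind it; z points along the fingers, y is the line along which they close (so a half turn about z gives the same grasp; the last joint's range is limited). The gripper opens to 93 mm and grips with 3 to 60 N. Pads are 15 mm wide; open, the fingers measure 128 mm over their backs; the gripper's body (75 mm by 188 mm) begins 65 mm behind the grasp point.
Start: joints at [-1.231, 0.13, 1.488, -0, 1.523, -0.085], TCP at [0.247, -0.547, 0.219] pointing down, gripper open.
Joint ranges: [-2.96, 2.96], [-0.89, 2.26], [0.02, 2.5], [-1.34, 4.48], [0, 2.73], [-2.66, 2.66]. Speed limits (rad/s): [2.39, 2.39, 2.79, 3.14, 3.14, 3.14].

### API

Orientations are given as a unit quaternion [x, y, z, w].
In Python, from plant import env gives the robot as it stands.
- The arm moves only by the tool step_arm, never from a script. Its argument "series" is a list of rows, each an object of numbers: "hand": the opening, from -1 (shut) to 1 (fully open); "x", "y", "z": the shift along the tool's x, y, z normalised to -1 to 1, where 1 is 0.1 m; "turn": the turn about the tool's z normalised to -1 to 1, where 1 is pi rad. In form: [{"hand": .., "x": .., "y": .., "z": .., "turn": ..}, ...]. A call has exactly 10 rows; each row is the pose to reach, as a shift and turn from the pose commanded when the call began, along the tool's axes at that moment, turning the shorter way round; what a row does not reach only later rows make up. A row lasts 1/8 s, in which the tool goes at most 62.5 mm and 10.7 degrees, less where a joint would pass 70% of its speed; a pose out of reach is approached as far as the arm can. A call with a number of a shift or a turn outside -1 to 1 is refused whole. A call with a gripper value outside its range is refused whole. The fingers move at their own pace and stop on an object; "squeeze" is the grip in N (left out, the last holds). Time passes only in rows, so rows that repeat a pose let the fingers close, or fill a call up. It gives the time, the measured TCP pose, the force, the opening and the grip force at its end, in the units of the state.
- env.read_state(): the state, without advancing time (a new reading comes with each control period).
- env.read_camera(name): name is "side" or "top"; returns a dict with "pixels" (420x560x3 uint8, red, green, blue), "vfov" (degrees; the focal length in pixels is half the picture's height over the tangent of half this angle, whatever the lens; pixels are square), "cx", "cy" (the principal point, pixels), "extrinsics" (4x4, takes a point from world to camera coordinates). Camera axes: x right, y down, z forward; pixel columns grow to the right and rows downward; lengths in m; the calibration is good to about 2 mm. A picture is of the moment at which its call begins. There is no depth.
- env.close_job(): hands the job in; it is judged then, once.
The state is a dict: "t": time; "q": joint angles; "dq": joint speeds; "joint_efforts": joint torques, N m; "ee_pos": TCP position; "tcp_rot": TCP orientation; "force": force on the tool from outside, world axes, zero at the start; "moment": the same for the moment, N m; "grip_width": finger opening in m; "finger_force": force on a finger pad.
Only numpy, scipy, OpenCV 4.12 (cv2) and the standard library are available. Lean on these libraries where they do the work, as an engineer would, in place of code of your own. Each camera call takes 0.05 s, during which the arm holds its last target. There are 200 camera calls.

## Working session

There is one attempt and no reset: what is moved stays moved. The work goes in short steps, Python scripts to look and compute and a tool call to move; the robot and the scene stay as the last step left them, time stands still between calls to the robot, and variables do not carry over. Pictures are saved under pics/ and viewed, at most 10 in all, crops included, and the job is handed in when it is done.

Besides the shell and the picture viewer there is one more tool, called after "Call:" as name([rows], argument=value, ...), one row to a line, values as JSON. step_arm: Moves the arm, as the interface text tells. Scaled input: -1 to 1 covers 0.1 m each way for a shift and pi rad each way for a turn. Its arguments: {"type":"object","properties":{"series":{"type":"array"},"squeeze":{"type":"number"}},"required":["series"]}

```bash
mkdir -p pics; cat > h.py <<'E'
import numpy as np, cv2
from plant import env
def cam(n,f=None):
    c=env.read_camera(n)
    if f: cv2.imwrite('pics/'+f,c['pixels'][:,:,::-1])
    return c
def ray(c,u,v,z):
    f=c['pixels'].shape[0]/2/np.tan(np.radians(c['vfov'])/2)
    E=np.array(c['extrinsics']);R=E[:3,:3];o=-R.T@E[:3,3]
    d=R.T@np.array([(u-c['cx'])/f,(v-c['cy'])/f,1])
    return o+d*(z-o[2])/d[2]
def proj(c,p):
    f=c['pixels'].shape[0]/2/np.tan(np.radians(c['vfov'])/2)
    E=np.array(c['extrinsics']);q=E[:3,:3]@np.array(p)+E[:3,3]
    return np.array([c['cx']+f*q[0]/q[2],c['cy']+f*q[1]/q[2]])
E
python3 - <<'E'
from h import *
for n in('top','side'):
    c=cam(n,n+'0.png'); print(n,c['vfov'],c['cx'],c['cy'],np.round(c['extrinsics'],3).tolist())
s=env.read_state();print(s['t'],s['ee_pos'],s['tcp_rot'],s['grip_width'])
E
```

```text
top 43.700024552942246 271.27927502665113 217.53062638632878 [[-0.015, -1.0, -0.002, 0.023], [-0.975, 0.015, -0.223, 0.528], [0.223, -0.002, -0.975, 1.407], [0.0, 0.0, 0.0, 1.0]]
side 47.35045988486315 278.90382505035524 211.2655064381177 [[1.0, 0.025, 0.003, -0.53], [0.015, -0.517, -0.856, 0.024], [-0.02, 0.856, -0.517, 1.184], [0.0, 0.0, 0.0, 1.0]]
0.1 [ 0.24711298 -0.54618177  0.21768525] [ 9.77529793e-01  2.10795643e-01 -1.09984365e-04 -8.30018733e-04] 0.09326476835828246
```

View pics/top0.png

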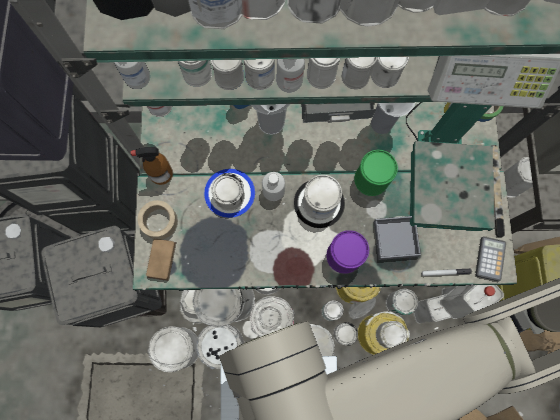

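View pics/side0.png

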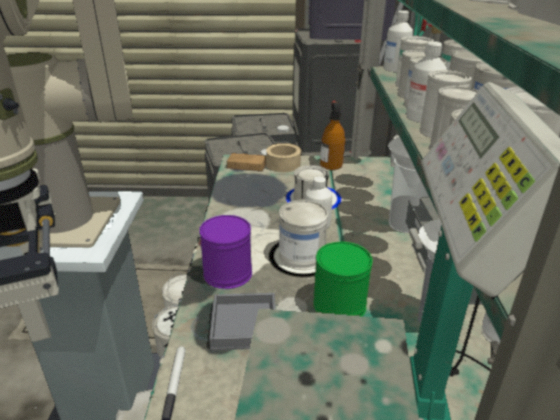

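The top view shows the blue spot with the drip tin at about (230,192), the bottle at (273,186), and the blue-label tin on the black spot at (321,200). The tray is at (397,240), with a green tin at (376,173), a purple tin at (348,252), cork at (160,260) and amber at (155,165). The side view agrees with this. I'll enlarge it next.

```bash
python3 - <<'E'
from h import *
im=cv2.imread('pics/top0.png')[130:300,130:430]
im=cv2.resize(im,None,fx=2.66,fy=2.66,interpolation=cv2.INTER_CUBIC)
for k in range(0,300,50): cv2.putText(im,str(130+k),(int(k*2.66),10),0,.35,(0,0,255))
for k in range(0,170,50): cv2.putText(im,str(130+k),(0,int(k*2.66)+4),0,.35,(0,0,255))
cv2.imwrite('pics/c0.png',im)
c=cam('top')
P=lambda u,v,z:print((u,v,z),ray(c,u,v,z).round(3))
P(230,192,0);P(321,200,0)
P(273,180,.124);P(137,172,0);P(500,172,0);P(135,287,0);P(515,284,0);P(397,240,0);P(348,245,.115);P(376,165,.115);P(85,50,.3);P(125,100,.1)
E
```

```text
(230, 192, 0) [0.621 0.135 0.   ]
(321, 200, 0) [ 0.593 -0.132  0.   ]
(273, 180, 0.124) [0.618 0.009 0.124]
(137, 172, 0) [0.688 0.412 0.   ]
(500, 172, 0) [ 0.67  -0.668  0.   ]
(135, 287, 0) [0.346 0.404 0.   ]
(515, 284, 0) [ 0.338 -0.673  0.   ]
(397, 240, 0) [ 0.47  -0.347  0.   ]
(348, 245, 0.115) [ 0.438 -0.188  0.115]
(376, 165, 0.115) [ 0.66  -0.276  0.115]
(85, 50, 0.3) [0.913 0.477 0.3  ]
(125, 100, 0.1) [0.872 0.429 0.1  ]
```

View pics/c0.png

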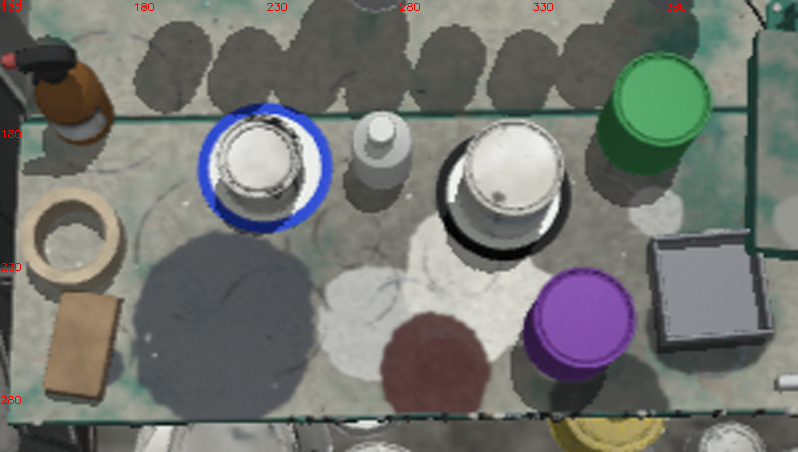

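The crop shows these features, in full-picture pixels:

| Feature | Position |
|---|---|
| Blue spot centre | (229.8, 193) |
| Black spot centre | (319.7, 203) |
| Drip tin top | (227.6, 189) |
| Blue tin top | (323.2, 193) |
| Bottle cap | (273.6, 177.7) |
| Tray rim centre | (396.2, 238.3) |

Next I'll convert these to world positions, and triangulate the shelf and slab heights.

```bash
python3 - <<'E'
from h import *
c=cam('top');s=cam('side')
for n,u,v,z in [('blue',229.8,193,0),('black',319.7,203,0),('drip',227.6,189,.076),('bluetin',323.2,193,.115),('cap',273.6,177.7,.124),('tray',396.2,238.3,.028),('trTL',374.5,219,.028),('trTR',411,216.5,.028),('trBR',420,258,.028),('trBL',378,261.5,.028),('green',376.5,168,.115),('purple',348,250,.115),('amber',160,182,0),('tape',156,219,.02)]:
    p=ray(c,u,v,z);print(n,p.round(4),'side px',proj(s,p).round(0))
for n,uv in [('slabBL',(413,224)),('shelfL',(125,103)),('upshelfL',(85,52))]:
    print(n,[(z,ray(c,*uv,z).round(2)[:2].tolist(),proj(s,ray(c,*uv,z)).round(0).tolist()) for z in(0,.03,.06,.1,.2,.3,.4)])
st=env.read_state();from scipy.spatial.transform import Rotation as R
print(st['ee_pos'],R.from_quat(st['tcp_rot']).as_matrix().round(3).tolist(),st['q'])
E
```

```text
blue [0.6184 0.1358 0.    ] side px [313. 198.]
black [ 0.5837 -0.1282  0.    ] side px [302. 256.]
drip [0.6088 0.1359 0.076 ] side px [310. 172.]
bluetin [ 0.5821 -0.1275  0.115 ] side px [302. 211.]
cap [0.6249 0.0068 0.124 ] side px [320. 178.]
tray [ 0.4698 -0.3387  0.028 ] side px [241. 312.]
trTL [ 0.5268 -0.2805  0.028 ] side px [274. 291.]
trTR [ 0.5325 -0.3854  0.028 ] side px [275. 331.]
trBR [ 0.4125 -0.4017  0.028 ] side px [204. 337.]
trBL [ 0.4044 -0.2831  0.028 ] side px [210. 291.]
green [ 0.6511 -0.2768  0.115 ] side px [341. 254.]
purple [ 0.4243 -0.1875  0.115 ] side px [224. 226.]
amber [0.6555 0.3429 0.    ] side px [323. 164.]
tape [0.5385 0.3464 0.02  ] side px [284. 157.]
slabBL [(0, [0.52, -0.4], [265.0, 348.0]), (0.03, [0.51, -0.39], [262.0, 331.0]), (0.06, [0.5, -0.38], [258.0, 315.0]), (0.1, [0.5, -0.37], [253.0, 293.0]), (0.2, [0.47, -0.34], [239.0, 234.0]), (0.3, [0.45, -0.31], [225.0, 171.0]), (0.4, [0.43, -0.29], [210.0, 103.0])]
shelfL [(0, [0.91, 0.46], [399.0, 150.0]), (0.03, [0.9, 0.45], [397.0, 142.0]), (0.06, [0.88, 0.44], [394.0, 135.0]), (0.1, [0.86, 0.43], [390.0, 124.0]), (0.2, [0.82, 0.4], [379.0, 95.0]), (0.3, [0.77, 0.37], [368.0, 63.0]), (0.4, [0.72, 0.34], [355.0, 27.0])]
upshelfL [(0, [1.09, 0.59], [443.0, 135.0]), (0.03, [1.07, 0.58], [440.0, 128.0]), (0.06, [1.05, 0.57], [437.0, 121.0]), (0.1, [1.03, 0.55], [433.0, 111.0]), (0.2, [0.97, 0.52], [422.0, 84.0]), (0.3, [0.91, 0.48], [411.0, 54.0]), (0.4, [0.85, 0.44], [397.0, 20.0])]
[ 0.24719849 -0.54642402  0.21813789] [[0.911, 0.412, -0.0], [0.412, -0.911, 0.001], [0.0, -0.001, -1.0]] [-1.23141522e+00  1.30783796e-01  1.48868751e+00 -2.12086698e-05
  1.52300207e+00 -8.54273757e-02]
```

Call:
step_arm([
  {"hand": 1, "x": 0.1, "y": -0.1, "z": 0, "turn": -0.037},
  {"hand": 1, "x": 0.2, "y": -0.2, "z": 0, "turn": -0.073},
  {"hand": 1, "x": 0.3, "y": -0.3, "z": 0, "turn": -0.11},
  {"hand": 1, "x": 0.4, "y": -0.4, "z": 0, "turn": -0.146},
  {"hand": 1, "x": 0.5, "y": -0.5, "z": 0, "turn": -0.183},
  {"hand": 1, "x": 0.6, "y": -0.6, "z": 0, "turn": -0.219},
  {"hand": 1, "x": 0.7, "y": -0.7, "z": 0, "turn": -0.256},
  {"hand": 1, "x": 0.8, "y": -0.8, "z": 0, "turn": -0.292},
  {"hand": 1, "x": 0.9, "y": -0.9, "z": 0, "turn": -0.329},
  {"hand": 1, "x": 1, "y": -1, "z": 0, "turn": -0.365},
], squeeze=15)

```text
t: 1.5
ee_pos: [0.2973, -0.4138, 0.2186]
tcp_rot: [0.706, 0.709, 0.0, -0.0]
force: [0.4, 0.2, 0.4]
grip_width: 0.0933
finger_force: 0.0
```

```bash
cat >> h.py <<'E'
def to(x,y,z,psi):
    from scipy.spatial.transform import Rotation
    s=env.read_state();M=Rotation.from_quat(s['tcp_rot']).as_matrix()
    h=np.degrees(np.arctan2(M[1,0],M[0,0]))
    d=M.T@(np.array([x,y,z])-s['ee_pos'])/.1
    t=-((psi-h+180)%360-180)/180
    print('t',round(s['t'],2),'at',s['ee_pos'].round(4),'hd',h.round(2),'grip',round(s['grip_width'],4),'F',np.round(s['force'],1),'-> xyz',d.round(3),'turn',t.round(4))
E
python3 -c "
from h import *
to(.625,.007,.2,90)"
```

```text
t 1.5 at [ 0.2973 -0.4138  0.2186] hd 90.25 grip 0.0933 F [0.4 0.2 0.4] -> xyz [4.194 3.295 0.186] turn 0.0014
```

Call:
step_arm([
  {"hand": 1, "x": 0.1, "y": 0.08, "z": 0, "turn": 0},
  {"hand": 1, "x": 0.2, "y": 0.16, "z": 0, "turn": 0},
  {"hand": 1, "x": 0.3, "y": 0.24, "z": 0, "turn": 0},
  {"hand": 1, "x": 0.4, "y": 0.32, "z": 0, "turn": 0},
  {"hand": 1, "x": 0.5, "y": 0.4, "z": 0, "turn": 0},
  {"hand": 1, "x": 0.6, "y": 0.48, "z": 0, "turn": 0},
  {"hand": 1, "x": 0.7, "y": 0.56, "z": 0, "turn": 0},
  {"hand": 1, "x": 0.8, "y": 0.64, "z": 0, "turn": 0},
  {"hand": 1, "x": 0.9, "y": 0.72, "z": 0, "turn": 0},
  {"hand": 1, "x": 1, "y": 0.8, "z": 0, "turn": 0},
])

```text
t: 2.75
ee_pos: [0.3777, -0.3136, 0.2187]
tcp_rot: [0.707, 0.707, -0.0, 0.0]
force: [0.3, -0.2, -0.0]
grip_width: 0.0933
finger_force: 0.0
```

Call:
step_arm([
  {"hand": 1, "x": 0.1, "y": 0.08, "z": 0, "turn": 0},
  {"hand": 1, "x": 0.2, "y": 0.16, "z": 0, "turn": 0},
  {"hand": 1, "x": 0.3, "y": 0.24, "z": 0, "turn": 0},
  {"hand": 1, "x": 0.4, "y": 0.32, "z": 0, "turn": 0},
  {"hand": 1, "x": 0.5, "y": 0.4, "z": 0, "turn": 0},
  {"hand": 1, "x": 0.6, "y": 0.48, "z": 0, "turn": 0},
  {"hand": 1, "x": 0.7, "y": 0.56, "z": 0, "turn": 0},
  {"hand": 1, "x": 0.8, "y": 0.64, "z": 0, "turn": 0},
  {"hand": 1, "x": 0.9, "y": 0.72, "z": 0, "turn": 0},
  {"hand": 1, "x": 1, "y": 0.8, "z": 0, "turn": 0},
])

```text
t: 4.0
ee_pos: [0.4576, -0.2136, 0.2186]
tcp_rot: [0.707, 0.707, -0.0, 0.0]
force: [0.5, 0.7, -0.8]
grip_width: 0.0932
finger_force: 0.0
```

Call:
step_arm([
  {"hand": 1, "x": 0.1, "y": 0.08, "z": 0, "turn": 0},
  {"hand": 1, "x": 0.2, "y": 0.16, "z": 0, "turn": 0},
  {"hand": 1, "x": 0.3, "y": 0.24, "z": 0, "turn": 0},
  {"hand": 1, "x": 0.4, "y": 0.32, "z": 0, "turn": 0},
  {"hand": 1, "x": 0.5, "y": 0.4, "z": 0, "turn": 0},
  {"hand": 1, "x": 0.6, "y": 0.48, "z": 0, "turn": 0},
  {"hand": 1, "x": 0.7, "y": 0.56, "z": 0, "turn": 0},
  {"hand": 1, "x": 0.8, "y": 0.64, "z": 0, "turn": 0},
  {"hand": 1, "x": 0.9, "y": 0.72, "z": 0, "turn": 0},
  {"hand": 1, "x": 1, "y": 0.8, "z": 0, "turn": 0},
])

```text
t: 5.25
ee_pos: [0.5375, -0.1135, 0.2186]
tcp_rot: [0.707, 0.707, -0.0, -0.0]
force: [0.2, 0.4, -0.2]
grip_width: 0.0928
finger_force: 0.0
```

Call:
step_arm([
  {"hand": 1, "x": 0.1, "y": 0.08, "z": 0, "turn": 0},
  {"hand": 1, "x": 0.2, "y": 0.16, "z": 0, "turn": 0},
  {"hand": 1, "x": 0.3, "y": 0.24, "z": 0, "turn": 0},
  {"hand": 1, "x": 0.4, "y": 0.32, "z": 0, "turn": 0},
  {"hand": 1, "x": 0.5, "y": 0.4, "z": 0, "turn": 0},
  {"hand": 1, "x": 0.6, "y": 0.48, "z": 0, "turn": 0},
  {"hand": 1, "x": 0.7, "y": 0.56, "z": 0, "turn": 0},
  {"hand": 1, "x": 0.8, "y": 0.64, "z": 0, "turn": 0},
  {"hand": 1, "x": 0.9, "y": 0.72, "z": 0, "turn": 0},
  {"hand": 1, "x": 1, "y": 0.8, "z": 0, "turn": 0},
])

```text
t: 6.5
ee_pos: [0.6175, -0.0135, 0.2187]
tcp_rot: [0.707, 0.707, 0.0, 0.0]
force: [-0.5, 0.2, -1.1]
grip_width: 0.093
finger_force: 0.0
```

```bash
python3 -c "
from h import *
to(.625,.007,.05,90)"
```

```text
t 6.5 at [ 0.6175 -0.0135  0.2187] hd 90.04 grip 0.093 F [-0.5  0.2 -1.1] -> xyz [0.205 0.075 1.687] turn 0.0002
```

Call:
step_arm([
  {"hand": 1, "x": 0.1, "y": 0.04, "z": 0, "turn": 0},
  {"hand": 1, "x": 0.2, "y": 0.075, "z": 0.1, "turn": 0},
  {"hand": 1, "x": 0.205, "y": 0.075, "z": 0.2, "turn": 0},
  {"hand": 1, "x": 0.205, "y": 0.075, "z": 0.3, "turn": 0},
  {"hand": 1, "x": 0.205, "y": 0.075, "z": 0.45, "turn": 0},
  {"hand": 1, "x": 0.205, "y": 0.075, "z": 0.6, "turn": 0},
  {"hand": 1, "x": 0.205, "y": 0.075, "z": 0.7, "turn": 0},
  {"hand": 1, "x": 0.205, "y": 0.075, "z": 0.8, "turn": 0},
  {"hand": 1, "x": 0.205, "y": 0.075, "z": 0.9, "turn": 0},
  {"hand": 1, "x": 0.205, "y": 0.075, "z": 1, "turn": 0},
])

```text
t: 7.75
ee_pos: [0.6246, 0.0064, 0.1182]
tcp_rot: [0.707, 0.707, 0.0, 0.0]
force: [0.2, -0.1, -0.1]
grip_width: 0.0932
finger_force: 0.0
```

Call:
step_arm([
  {"hand": 1, "x": 0, "y": 0, "z": 0.14, "turn": 0},
  {"hand": 1, "x": 0, "y": 0, "z": 0.28, "turn": 0},
  {"hand": 1, "x": 0, "y": 0, "z": 0.42, "turn": 0},
  {"hand": 1, "x": 0, "y": 0, "z": 0.56, "turn": 0},
  {"hand": 1, "x": 0, "y": 0, "z": 0.68, "turn": 0},
  {"hand": 0, "x": 0, "y": 0, "z": 0.68, "turn": 0},
  {"hand": 0, "x": 0, "y": 0, "z": 0.68, "turn": 0},
  {"hand": 0, "x": 0, "y": 0, "z": 0.68, "turn": 0},
  {"hand": 0, "x": 0, "y": 0, "z": 0.68, "turn": 0},
  {"hand": 0, "x": 0, "y": 0, "z": 0.68, "turn": 0},
], squeeze=20)

```text
t: 9.0
ee_pos: [0.625, 0.0063, 0.0515]
tcp_rot: [0.707, 0.707, 0.0, 0.0]
force: [-0.5, 0.6, 4.8]
grip_width: 0.0643
finger_force: 20.0
```

Call:
step_arm([
  {"hand": 0, "x": 0, "y": 0, "z": -0.05, "turn": 0},
  {"hand": 0, "x": 0, "y": 0, "z": -0.15, "turn": 0},
  {"hand": 0, "x": 0, "y": 0, "z": -0.3, "turn": 0},
  {"hand": 0, "x": 0, "y": 0, "z": -0.45, "turn": 0},
  {"hand": 0, "x": 0, "y": 0, "z": -0.6, "turn": 0},
  {"hand": 0, "x": 0, "y": -0.08, "z": -0.75, "turn": 0},
  {"hand": 0, "x": 0, "y": -0.16, "z": -0.85, "turn": 0},
  {"hand": 0, "x": 0, "y": -0.24, "z": -0.92, "turn": 0},
  {"hand": 0, "x": 0, "y": -0.32, "z": -1, "turn": 0},
  {"hand": 0, "x": 0, "y": -0.4, "z": -1, "turn": 0},
])

```text
t: 10.25
ee_pos: [0.5842, 0.0063, 0.1513]
tcp_rot: [0.707, 0.707, 0.0, 0.0]
force: [0.1, -0.1, -1.1]
grip_width: 0.0646
finger_force: 20.0
```

Call:
step_arm([
  {"hand": 0, "x": 0, "y": -0.05, "z": -0.1, "turn": 0},
  {"hand": 0, "x": -0.05, "y": -0.1, "z": -0.25, "turn": 0},
  {"hand": 0, "x": -0.15, "y": -0.15, "z": -0.4, "turn": 0},
  {"hand": 0, "x": -0.27, "y": -0.2, "z": -0.5, "turn": 0},
  {"hand": 0, "x": -0.4, "y": -0.25, "z": -0.5, "turn": 0},
  {"hand": 0, "x": -0.52, "y": -0.3, "z": -0.5, "turn": 0},
  {"hand": 0, "x": -0.64, "y": -0.35, "z": -0.5, "turn": 0},
  {"hand": 0, "x": -0.76, "y": -0.4, "z": -0.5, "turn": 0},
  {"hand": 0, "x": -0.88, "y": -0.45, "z": -0.5, "turn": 0},
  {"hand": 0, "x": -1, "y": -0.5, "z": -0.5, "turn": 0},
])

```text
t: 11.5
ee_pos: [0.5341, -0.0944, 0.2006]
tcp_rot: [0.707, 0.707, -0.0, -0.0]
force: [-0.2, -0.4, -2.4]
grip_width: 0.0647
finger_force: 20.0
```

Call:
step_arm([
  {"hand": 0, "x": -0.1, "y": -0.04, "z": 0, "turn": 0},
  {"hand": 0, "x": -0.2, "y": -0.08, "z": 0, "turn": 0},
  {"hand": 0, "x": -0.3, "y": -0.12, "z": 0, "turn": 0},
  {"hand": 0, "x": -0.4, "y": -0.16, "z": 0, "turn": 0},
  {"hand": 0, "x": -0.5, "y": -0.2, "z": 0, "turn": 0},
  {"hand": 0, "x": -0.6, "y": -0.24, "z": 0, "turn": 0},
  {"hand": 0, "x": -0.7, "y": -0.28, "z": 0, "turn": 0},
  {"hand": 0, "x": -0.8, "y": -0.32, "z": 0, "turn": 0},
  {"hand": 0, "x": -0.9, "y": -0.36, "z": 0, "turn": 0},
  {"hand": 0, "x": -1, "y": -0.4, "z": 0, "turn": 0},
])

```text
t: 12.75
ee_pos: [0.4943, -0.1944, 0.2006]
tcp_rot: [0.707, 0.707, -0.0, 0.0]
force: [0.4, 0.2, -0.9]
grip_width: 0.0646
finger_force: 20.0
```

Call:
step_arm([
  {"hand": 0, "x": -0.1, "y": -0.026, "z": 0, "turn": 0},
  {"hand": 0, "x": -0.2, "y": -0.052, "z": 0, "turn": 0},
  {"hand": 0, "x": -0.3, "y": -0.08, "z": 0, "turn": 0},
  {"hand": 0, "x": -0.4, "y": -0.1, "z": 0, "turn": 0},
  {"hand": 0, "x": -0.5, "y": -0.13, "z": 0, "turn": 0},
  {"hand": 0, "x": -0.6, "y": -0.16, "z": 0, "turn": 0},
  {"hand": 0, "x": -0.7, "y": -0.18, "z": 0, "turn": 0},
  {"hand": 0, "x": -0.8, "y": -0.21, "z": 0, "turn": 0},
  {"hand": 0, "x": -0.9, "y": -0.235, "z": 0, "turn": 0},
  {"hand": 0, "x": -1, "y": -0.26, "z": 0, "turn": 0},
])

```text
t: 14.0
ee_pos: [0.4685, -0.2944, 0.2006]
tcp_rot: [0.707, 0.707, 0.0, -0.0]
force: [-0.2, 0.2, -1.9]
grip_width: 0.0642
finger_force: 20.0
```

```bash
python3 -c "
from h import *
to(.469,-.338,.06,90)
cam('top','t1.png');a=cv2.imread('pics/t1.png');s=cam('side');b=s['pixels'][:,:,::-1]
cv2.imwrite('pics/m1.png',cv2.resize(np.hstack([a[130:310,240:440],b[90:370,180:400][:,:].repeat(1,0)[:180*1+0] if 0 else cv2.resize(b[150:350,180:400],(198,180))]),None,fx=2,fy=2))"
```

```text
t 14.0 at [ 0.4685 -0.2944  0.2006] hd 90.04 grip 0.0642 F [-0.2  0.2 -1.9] -> xyz [-0.436  0.005  1.406] turn 0.0002
```

View pics/m1.png

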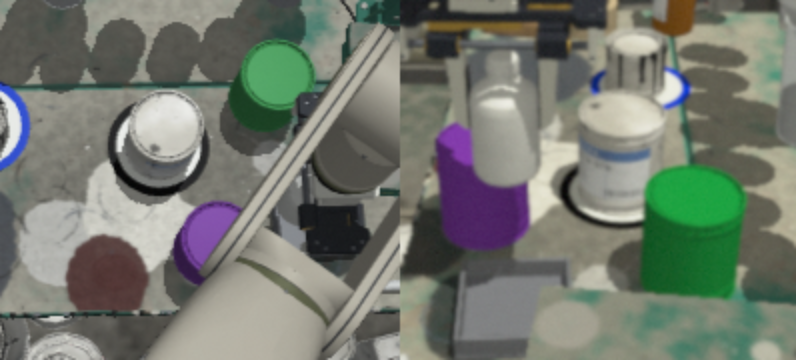

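The bottle hangs upright in the gripper. Both tins still stand where they were.

Call:
step_arm([
  {"hand": 0, "x": -0.1, "y": 0, "z": 0, "turn": 0},
  {"hand": 0, "x": -0.2, "y": 0, "z": 0.05, "turn": 0},
  {"hand": 0, "x": -0.3, "y": 0, "z": 0.15, "turn": 0},
  {"hand": 0, "x": -0.4, "y": 0, "z": 0.3, "turn": 0},
  {"hand": 0, "x": -0.435, "y": 0, "z": 0.45, "turn": 0},
  {"hand": 0, "x": -0.435, "y": 0, "z": 0.6, "turn": 0},
  {"hand": 0, "x": -0.435, "y": 0, "z": 0.7, "turn": 0},
  {"hand": 0, "x": -0.435, "y": 0, "z": 0.8, "turn": 0},
  {"hand": 0, "x": -0.435, "y": 0, "z": 0.9, "turn": 0},
  {"hand": 0, "x": -0.435, "y": 0, "z": 1, "turn": 0},
])

```text
t: 15.35
ee_pos: [0.4688, -0.3372, 0.1003]
tcp_rot: [0.707, 0.707, 0.0, 0.0]
force: [-0.1, 0.2, -2.6]
grip_width: 0.0645
finger_force: 20.0
```

Call:
step_arm([
  {"hand": 0, "x": 0, "y": 0, "z": 0.1, "turn": 0},
  {"hand": 0, "x": 0, "y": 0, "z": 0.2, "turn": 0},
  {"hand": 0, "x": 0, "y": 0, "z": 0.28, "turn": 0},
  {"hand": 0, "x": 0, "y": 0, "z": 0.34, "turn": 0},
  {"hand": 0, "x": 0, "y": 0, "z": 0.38, "turn": 0},
  {"hand": 0, "x": 0, "y": 0, "z": 0.41, "turn": 0},
  {"hand": 0, "x": 0, "y": 0, "z": 0.43, "turn": 0},
  {"hand": 0, "x": 0, "y": 0, "z": 0.43, "turn": 0},
  {"hand": 0, "x": 0, "y": 0, "z": 0.43, "turn": 0},
  {"hand": 0, "x": 0, "y": 0, "z": 0.43, "turn": 0},
])

```text
t: 16.6
ee_pos: [0.4688, -0.3373, 0.0578]
tcp_rot: [0.707, 0.707, 0.0, 0.0]
force: [-0.3, 0.9, -1.4]
grip_width: 0.0643
finger_force: 20.0
```

Call:
step_arm([
  {"hand": 0, "x": 0, "y": 0, "z": 0.01, "turn": 0},
  {"hand": 1, "x": 0, "y": 0, "z": 0.01, "turn": 0},
  {"hand": 1, "x": 0, "y": 0, "z": 0.01, "turn": 0},
  {"hand": 1, "x": 0, "y": 0, "z": 0.01, "turn": 0},
  {"hand": 1, "x": 0, "y": 0, "z": -0.1, "turn": 0},
  {"hand": 1, "x": 0, "y": 0, "z": -0.25, "turn": 0},
  {"hand": 1, "x": 0, "y": 0, "z": -0.4, "turn": 0},
  {"hand": 1, "x": 0, "y": 0, "z": -0.6, "turn": 0},
  {"hand": 1, "x": 0, "y": 0, "z": -0.8, "turn": 0},
  {"hand": 1, "x": 0, "y": 0, "z": -1, "turn": 0},
])

```text
t: 17.85
ee_pos: [0.4688, -0.3374, 0.1595]
tcp_rot: [0.707, 0.707, 0.0, 0.0]
force: [-1.2, -0.7, 0.4]
grip_width: 0.093
finger_force: 0.0
```

```bash
python3 -c "
from h import *
to(.649,.176,.17,45)
s=cam('side');b=s['pixels'][:,:,::-1]
cv2.imwrite('pics/m2.png',cv2.resize(b[150:370,180:400],None,fx=2,fy=2))"
```

```text
t 17.85 at [ 0.4688 -0.3374  0.1595] hd 90.04 grip 0.093 F [-1.2 -0.7  0.4] -> xyz [ 5.132  1.805 -0.107] turn 0.2502
```

View pics/m2.png

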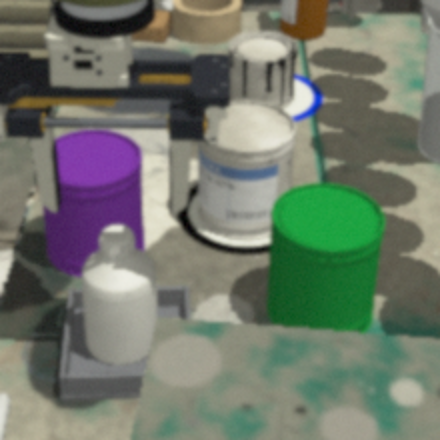

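The bottle stands upright in the tray, with its cap at full-picture (239,266). Next I go to the drip tin.

Call:
step_arm([
  {"hand": 0.5, "x": 0.1, "y": 0.037, "z": 0, "turn": 0},
  {"hand": 0.5, "x": 0.2, "y": 0.074, "z": 0, "turn": 0},
  {"hand": 0.5, "x": 0.3, "y": 0.11, "z": 0, "turn": 0},
  {"hand": 0.5, "x": 0.4, "y": 0.15, "z": 0, "turn": 0},
  {"hand": 0.5, "x": 0.5, "y": 0.185, "z": 0, "turn": 0},
  {"hand": 0.5, "x": 0.6, "y": 0.22, "z": 0, "turn": 0},
  {"hand": 0.5, "x": 0.7, "y": 0.26, "z": 0, "turn": 0},
  {"hand": 0.5, "x": 0.8, "y": 0.3, "z": 0, "turn": 0},
  {"hand": 0.5, "x": 0.9, "y": 0.335, "z": 0, "turn": 0},
  {"hand": 0.5, "x": 1, "y": 0.37, "z": 0, "turn": 0},
])

```text
t: 19.15
ee_pos: [0.5058, -0.2366, 0.1576]
tcp_rot: [0.707, 0.707, 0.0, 0.0]
force: [0.5, 1.0, -0.7]
grip_width: 0.0696
finger_force: 0.0
```

Call:
step_arm([
  {"hand": 0.5, "x": 0.1, "y": 0.037, "z": 0, "turn": 0},
  {"hand": 0.5, "x": 0.2, "y": 0.074, "z": 0, "turn": 0},
  {"hand": 0.5, "x": 0.3, "y": 0.11, "z": 0, "turn": 0},
  {"hand": 0.5, "x": 0.4, "y": 0.15, "z": 0, "turn": 0},
  {"hand": 0.5, "x": 0.5, "y": 0.185, "z": 0, "turn": 0},
  {"hand": 0.5, "x": 0.6, "y": 0.22, "z": 0, "turn": 0},
  {"hand": 0.5, "x": 0.7, "y": 0.26, "z": 0, "turn": 0},
  {"hand": 0.5, "x": 0.8, "y": 0.3, "z": 0, "turn": 0},
  {"hand": 0.5, "x": 0.9, "y": 0.335, "z": 0, "turn": 0},
  {"hand": 0.5, "x": 1, "y": 0.37, "z": 0, "turn": 0},
])

```text
t: 20.4
ee_pos: [0.5427, -0.1365, 0.1576]
tcp_rot: [0.707, 0.707, 0.0, -0.0]
force: [0.8, 0.1, 0.2]
grip_width: 0.0701
finger_force: 0.0
```

Call:
step_arm([
  {"hand": 0.5, "x": 0.1, "y": 0.037, "z": 0, "turn": 0},
  {"hand": 0.5, "x": 0.2, "y": 0.074, "z": 0, "turn": 0},
  {"hand": 0.5, "x": 0.3, "y": 0.11, "z": 0, "turn": 0},
  {"hand": 0.5, "x": 0.4, "y": 0.15, "z": 0, "turn": 0},
  {"hand": 0.5, "x": 0.5, "y": 0.185, "z": 0, "turn": 0},
  {"hand": 0.5, "x": 0.6, "y": 0.22, "z": 0, "turn": 0},
  {"hand": 0.5, "x": 0.7, "y": 0.26, "z": 0, "turn": 0},
  {"hand": 0.5, "x": 0.8, "y": 0.3, "z": 0, "turn": 0},
  {"hand": 0.5, "x": 0.9, "y": 0.335, "z": 0, "turn": 0},
  {"hand": 0.5, "x": 1, "y": 0.37, "z": 0, "turn": 0},
])

```text
t: 21.65
ee_pos: [0.5797, -0.0365, 0.1576]
tcp_rot: [0.707, 0.707, -0.0, -0.0]
force: [0.2, -0.9, -0.3]
grip_width: 0.0699
finger_force: 0.0
```

Call:
step_arm([
  {"hand": 0.5, "x": 0.1, "y": 0.037, "z": 0, "turn": 0},
  {"hand": 0.5, "x": 0.2, "y": 0.074, "z": 0, "turn": 0},
  {"hand": 0.5, "x": 0.3, "y": 0.11, "z": 0, "turn": 0},
  {"hand": 0.5, "x": 0.4, "y": 0.15, "z": 0, "turn": 0},
  {"hand": 0.5, "x": 0.5, "y": 0.185, "z": 0, "turn": 0},
  {"hand": 0.5, "x": 0.6, "y": 0.22, "z": 0, "turn": 0},
  {"hand": 0.5, "x": 0.7, "y": 0.26, "z": 0, "turn": 0},
  {"hand": 0.5, "x": 0.8, "y": 0.3, "z": 0, "turn": 0},
  {"hand": 0.5, "x": 0.9, "y": 0.335, "z": 0, "turn": 0},
  {"hand": 0.5, "x": 1, "y": 0.37, "z": 0, "turn": 0},
])

```text
t: 22.9
ee_pos: [0.6166, 0.0636, 0.1576]
tcp_rot: [0.707, 0.707, -0.0, -0.0]
force: [0.4, 0.7, 0.0]
grip_width: 0.0695
finger_force: 0.0
```

Call:
step_arm([
  {"hand": 0.5, "x": 0.1, "y": 0.037, "z": 0, "turn": 0.025},
  {"hand": 0.5, "x": 0.2, "y": 0.074, "z": 0, "turn": 0.05},
  {"hand": 0.5, "x": 0.3, "y": 0.11, "z": 0, "turn": 0.075},
  {"hand": 0.5, "x": 0.4, "y": 0.15, "z": 0, "turn": 0.1},
  {"hand": 0.5, "x": 0.5, "y": 0.185, "z": 0, "turn": 0.125},
  {"hand": 0.5, "x": 0.6, "y": 0.22, "z": 0, "turn": 0.15},
  {"hand": 0.5, "x": 0.7, "y": 0.26, "z": 0, "turn": 0.175},
  {"hand": 0.5, "x": 0.8, "y": 0.28, "z": 0, "turn": 0.2},
  {"hand": 0.5, "x": 0.9, "y": 0.3, "z": 0, "turn": 0.225},
  {"hand": 0.5, "x": 1, "y": 0.31, "z": 0, "turn": 0.25},
])

```text
t: 24.15
ee_pos: [0.6474, 0.1636, 0.1576]
tcp_rot: [0.924, 0.382, -0.0, -0.0]
force: [1.1, -0.0, 0.4]
grip_width: 0.0695
finger_force: 0.0
```

```bash
python3 -c "
from h import *
to(.649,.176,.02,45)
s=cam('side');print('bottle',ray(s,239,266.5,.129).round(3))"
```

```text
t 24.15 at [0.6474 0.1636 0.1576] hd 44.89 grip 0.0695 F [ 1.1 -0.   0.4] -> xyz [ 0.099 -0.077  1.376] turn -0.0006
bottle [ 0.47  -0.336  0.129]
```

Call:
step_arm([
  {"hand": 0.5, "x": 0.1, "y": -0.08, "z": 0.05, "turn": 0},
  {"hand": 0.5, "x": 0.1, "y": -0.08, "z": 0.15, "turn": 0},
  {"hand": 0.5, "x": 0.1, "y": -0.08, "z": 0.25, "turn": 0},
  {"hand": 0.5, "x": 0.1, "y": -0.08, "z": 0.35, "turn": 0},
  {"hand": 0.5, "x": 0.1, "y": -0.08, "z": 0.46, "turn": 0},
  {"hand": 0.5, "x": 0.1, "y": -0.08, "z": 0.57, "turn": 0},
  {"hand": 0.5, "x": 0.1, "y": -0.08, "z": 0.68, "turn": 0},
  {"hand": 0.5, "x": 0.1, "y": -0.08, "z": 0.79, "turn": 0},
  {"hand": 0.5, "x": 0.1, "y": -0.08, "z": 0.9, "turn": 0},
  {"hand": 0.5, "x": 0.1, "y": -0.08, "z": 1, "turn": 0},
])

```text
t: 25.45
ee_pos: [0.6486, 0.1756, 0.0568]
tcp_rot: [0.924, 0.383, -0.0, -0.0]
force: [-0.3, 0.2, -0.3]
grip_width: 0.0697
finger_force: 0.0
```

Call:
step_arm([
  {"hand": 0.5, "x": 0, "y": 0, "z": 0.1, "turn": 0},
  {"hand": 0.5, "x": 0, "y": 0, "z": 0.2, "turn": 0},
  {"hand": 0.5, "x": 0, "y": 0, "z": 0.3, "turn": 0},
  {"hand": 0.5, "x": 0, "y": 0, "z": 0.35, "turn": 0},
  {"hand": 0.5, "x": -0.05, "y": 0, "z": 0.35, "turn": 0},
  {"hand": 0.5, "x": -0.12, "y": 0, "z": 0.35, "turn": 0},
  {"hand": 0.5, "x": -0.2, "y": 0, "z": 0.35, "turn": 0},
  {"hand": 0.5, "x": -0.28, "y": 0, "z": 0.35, "turn": 0},
  {"hand": 0.5, "x": -0.37, "y": 0, "z": 0.35, "turn": 0},
  {"hand": 0.5, "x": -0.46, "y": 0, "z": 0.35, "turn": 0},
])

```text
t: 26.7
ee_pos: [0.6162, 0.1428, 0.0231]
tcp_rot: [0.924, 0.383, 0.001, 0.0]
force: [2.0, 3.0, 2.3]
grip_width: 0.0699
finger_force: 1.4
```

Call:
step_arm([
  {"hand": 0.5, "x": -0.1, "y": 0, "z": 0, "turn": 0},
  {"hand": 0.5, "x": -0.2, "y": 0, "z": 0, "turn": 0},
  {"hand": 0.5, "x": -0.3, "y": 0, "z": 0, "turn": 0},
  {"hand": 0.5, "x": -0.4, "y": 0, "z": 0, "turn": 0},
  {"hand": 0.5, "x": -0.5, "y": 0, "z": 0, "turn": 0},
  {"hand": 0.5, "x": -0.6, "y": 0, "z": 0, "turn": 0},
  {"hand": 0.5, "x": -0.7, "y": 0, "z": 0, "turn": 0},
  {"hand": 0.5, "x": -0.8, "y": 0, "z": 0, "turn": 0},
  {"hand": 0.5, "x": -0.9, "y": 0, "z": 0, "turn": 0},
  {"hand": 0.5, "x": -1, "y": 0, "z": 0, "turn": 0},
])

```text
t: 27.95
ee_pos: [0.5452, 0.0719, 0.0227]
tcp_rot: [0.924, 0.383, 0.0, 0.0]
force: [3.5, 2.5, 3.9]
grip_width: 0.0697
finger_force: 3.0
```

```bash
python3 -c "
from h import *
to(.487,.017,.02,45)
cam('top','t3.png')
a=cv2.imread('pics/t3.png')[100:320,150:450];cv2.imwrite('pics/c3.png',cv2.resize(a,None,fx=2,fy=2))"
```

```text
t 27.95 at [0.5452 0.0719 0.0227] hd 45.04 grip 0.0697 F [3.5 2.5 3.9] -> xyz [-0.8   -0.024  0.027] turn 0.0002
```

View pics/c3.png

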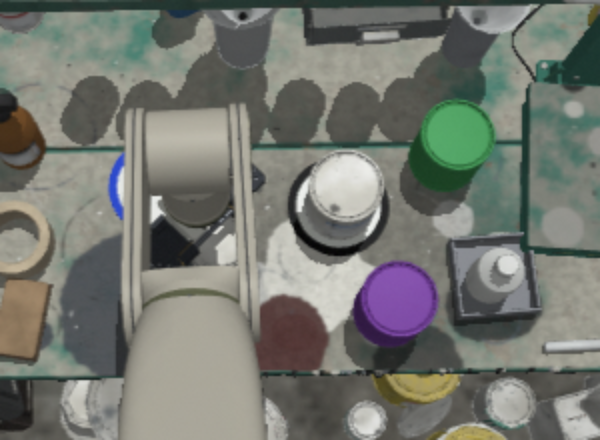

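The drip tin is travelling in the fingers' cradle with about 5 N of force. Everything else is undisturbed.

Call:
step_arm([
  {"hand": 0.5, "x": -0.09, "y": 0, "z": 0, "turn": 0},
  {"hand": 0.5, "x": -0.18, "y": 0, "z": 0, "turn": 0},
  {"hand": 0.5, "x": -0.27, "y": 0, "z": 0, "turn": 0},
  {"hand": 0.5, "x": -0.36, "y": 0, "z": 0, "turn": 0},
  {"hand": 0.5, "x": -0.45, "y": 0, "z": 0, "turn": 0},
  {"hand": 0.5, "x": -0.54, "y": 0, "z": 0, "turn": 0},
  {"hand": 0.5, "x": -0.63, "y": 0, "z": 0, "turn": 0},
  {"hand": 0.5, "x": -0.7, "y": 0, "z": 0, "turn": 0},
  {"hand": 0.5, "x": -0.76, "y": 0, "z": 0, "turn": 0},
  {"hand": 0.5, "x": -0.8, "y": 0, "z": 0, "turn": 0},
])

```text
t: 29.25
ee_pos: [0.4886, 0.0154, 0.0225]
tcp_rot: [0.924, 0.383, -0.0, -0.0]
force: [1.1, 0.3, -1.3]
grip_width: 0.0699
finger_force: 1.6
```

Call:
step_arm([
  {"hand": 0.5, "x": 0.05, "y": 0, "z": 0, "turn": 0},
  {"hand": 0.5, "x": 0.12, "y": 0, "z": 0, "turn": 0},
  {"hand": 0.5, "x": 0.15, "y": 0, "z": -0.1, "turn": 0},
  {"hand": 0.5, "x": 0.15, "y": 0, "z": -0.22, "turn": 0},
  {"hand": 0.5, "x": 0.15, "y": 0, "z": -0.35, "turn": 0},
  {"hand": 0.5, "x": 0.15, "y": 0, "z": -0.5, "turn": 0},
  {"hand": 0.5, "x": 0.15, "y": 0, "z": -0.65, "turn": 0},
  {"hand": 0.5, "x": 0.15, "y": 0, "z": -0.8, "turn": 0},
  {"hand": 0.5, "x": 0.15, "y": 0, "z": -0.9, "turn": 0},
  {"hand": 0.5, "x": 0.15, "y": 0, "z": -1, "turn": 0},
])

```text
t: 30.5
ee_pos: [0.4995, 0.0263, 0.1232]
tcp_rot: [0.924, 0.383, -0.0, -0.0]
force: [-0.3, 0.2, 0.3]
grip_width: 0.0696
finger_force: 0.0
```

```bash
python3 -c "
from h import *
to(.573,-.188,.15,82.2)"
```

```text
t 30.5 at [0.4995 0.0263 0.1232] hd 45.04 grip 0.0696 F [-0.3  0.2  0.3] -> xyz [-0.997  2.034 -0.268] turn -0.2065
```

Call:
step_arm([
  {"hand": 0.5, "x": -0.05, "y": 0.1, "z": -0.1, "turn": 0},
  {"hand": 0.5, "x": -0.1, "y": 0.2, "z": -0.2, "turn": 0},
  {"hand": 0.5, "x": -0.15, "y": 0.3, "z": -0.27, "turn": 0},
  {"hand": 0.5, "x": -0.2, "y": 0.4, "z": -0.27, "turn": 0},
  {"hand": 0.5, "x": -0.25, "y": 0.5, "z": -0.27, "turn": 0},
  {"hand": 0.5, "x": -0.3, "y": 0.6, "z": -0.27, "turn": 0},
  {"hand": 0.5, "x": -0.35, "y": 0.7, "z": -0.27, "turn": 0},
  {"hand": 0.5, "x": -0.4, "y": 0.8, "z": -0.27, "turn": 0},
  {"hand": 0.5, "x": -0.45, "y": 0.9, "z": -0.27, "turn": 0},
  {"hand": 0.5, "x": -0.5, "y": 1, "z": -0.27, "turn": 0},
])

```text
t: 31.75
ee_pos: [0.5353, -0.0804, 0.1496]
tcp_rot: [0.924, 0.383, 0.0, -0.0]
force: [0.3, 0.0, 0.0]
grip_width: 0.0699
finger_force: 0.0
```

Call:
step_arm([
  {"hand": 0.5, "x": -0.05, "y": 0.1, "z": 0, "turn": -0.025},
  {"hand": 0.5, "x": -0.1, "y": 0.2, "z": 0, "turn": -0.05},
  {"hand": 0.5, "x": -0.15, "y": 0.3, "z": 0, "turn": -0.075},
  {"hand": 0.5, "x": -0.2, "y": 0.4, "z": 0, "turn": -0.1},
  {"hand": 0.5, "x": -0.25, "y": 0.5, "z": 0, "turn": -0.125},
  {"hand": 0.5, "x": -0.3, "y": 0.6, "z": 0, "turn": -0.15},
  {"hand": 0.5, "x": -0.35, "y": 0.7, "z": 0, "turn": -0.175},
  {"hand": 0.5, "x": -0.4, "y": 0.8, "z": 0, "turn": -0.2},
  {"hand": 0.5, "x": -0.45, "y": 0.9, "z": 0, "turn": -0.207},
  {"hand": 0.5, "x": -0.5, "y": 1, "z": 0, "turn": -0.207},
])

```text
t: 33.0
ee_pos: [0.5707, -0.1865, 0.1496]
tcp_rot: [0.753, 0.658, 0.0, -0.0]
force: [0.3, 0.4, -0.1]
grip_width: 0.0696
finger_force: 0.0
```

```bash
python3 -c "
from h import *
to(.573,-.190,.04,82.2)
to(.612,.0903,.04,82.2)
s=cam('side','s4.png')
a=cv2.imread('pics/s4.png')[100:340,180:420];cv2.imwrite('pics/c4.png',cv2.resize(a,None,fx=2.4,fy=2.4))"
```

```text
t 33.0 at [ 0.5707 -0.1865  0.1496] hd 82.24 grip 0.0696 F [ 0.3  0.4 -0.1] -> xyz [-0.032  0.028  1.096] turn 0.0002
t 33.0 at [ 0.5707 -0.1865  0.1496] hd 82.24 grip 0.0696 F [ 0.3  0.4 -0.1] -> xyz [2.798 0.035 1.096] turn 0.0002
```

View pics/c4.png

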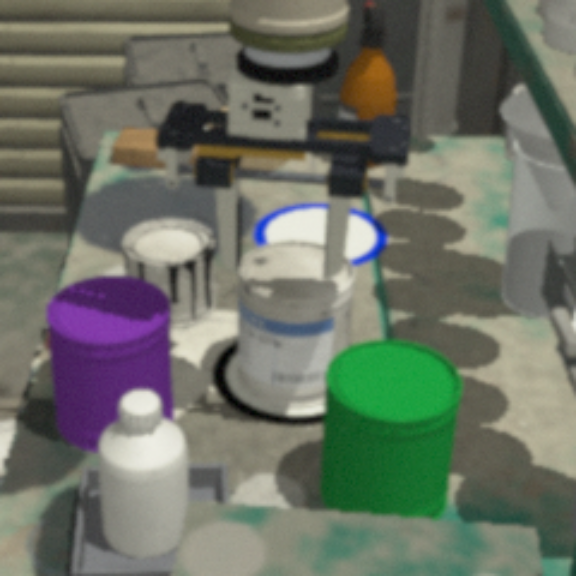

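The fingers are in line behind the blue-label tin, and the drip tin is clear of its path.

Call:
step_arm([
  {"hand": 0.5, "x": -0.03, "y": 0.03, "z": 0.05, "turn": 0},
  {"hand": 0.5, "x": -0.03, "y": 0.03, "z": 0.15, "turn": 0},
  {"hand": 0.5, "x": -0.03, "y": 0.03, "z": 0.25, "turn": 0},
  {"hand": 0.5, "x": -0.03, "y": 0.03, "z": 0.35, "turn": 0},
  {"hand": 0.5, "x": -0.03, "y": 0.03, "z": 0.46, "turn": 0},
  {"hand": 0.5, "x": -0.03, "y": 0.03, "z": 0.57, "turn": 0},
  {"hand": 0.5, "x": -0.03, "y": 0.03, "z": 0.68, "turn": 0},
  {"hand": 0.5, "x": -0.03, "y": 0.03, "z": 0.79, "turn": 0},
  {"hand": 0.5, "x": -0.03, "y": 0.03, "z": 0.9, "turn": 0},
  {"hand": 0.5, "x": -0.03, "y": 0.03, "z": 1, "turn": 0},
])

```text
t: 34.3
ee_pos: [0.5729, -0.1891, 0.0488]
tcp_rot: [0.753, 0.658, -0.0, -0.0]
force: [0.5, -0.7, 0.8]
grip_width: 0.0696
finger_force: 0.0
```

Call:
step_arm([
  {"hand": 0.5, "x": 0, "y": 0, "z": 0.05, "turn": 0},
  {"hand": 0.5, "x": 0.02, "y": 0, "z": 0.1, "turn": 0},
  {"hand": 0.5, "x": 0.08, "y": 0, "z": 0.1, "turn": 0},
  {"hand": 0.5, "x": 0.15, "y": 0, "z": 0.1, "turn": 0},
  {"hand": 0.5, "x": 0.22, "y": 0, "z": 0.1, "turn": 0},
  {"hand": 0.5, "x": 0.3, "y": 0, "z": 0.1, "turn": 0},
  {"hand": 0.5, "x": 0.39, "y": 0, "z": 0.1, "turn": 0},
  {"hand": 0.5, "x": 0.49, "y": 0, "z": 0.1, "turn": 0},
  {"hand": 0.5, "x": 0.59, "y": 0, "z": 0.1, "turn": 0},
  {"hand": 0.5, "x": 0.7, "y": 0, "z": 0.1, "turn": 0},
])

```text
t: 35.55
ee_pos: [0.5827, -0.1192, 0.0399]
tcp_rot: [0.753, 0.658, 0.0, 0.0]
force: [0.2, -2.7, 3.1]
grip_width: 0.0698
finger_force: 1.9
```

Call:
step_arm([
  {"hand": 0.5, "x": 0.1, "y": 0, "z": 0, "turn": 0},
  {"hand": 0.5, "x": 0.2, "y": 0, "z": 0, "turn": 0},
  {"hand": 0.5, "x": 0.3, "y": 0, "z": 0, "turn": 0},
  {"hand": 0.5, "x": 0.4, "y": 0, "z": 0, "turn": 0},
  {"hand": 0.5, "x": 0.5, "y": 0, "z": 0, "turn": 0},
  {"hand": 0.5, "x": 0.6, "y": 0, "z": 0, "turn": 0},
  {"hand": 0.5, "x": 0.7, "y": 0, "z": 0, "turn": 0},
  {"hand": 0.5, "x": 0.8, "y": 0, "z": 0, "turn": 0},
  {"hand": 0.5, "x": 0.9, "y": 0, "z": 0, "turn": 0},
  {"hand": 0.5, "x": 1, "y": 0, "z": 0, "turn": 0},
])

```text
t: 36.8
ee_pos: [0.5959, -0.02, 0.0396]
tcp_rot: [0.753, 0.658, -0.0, -0.0]
force: [-0.4, -5.0, 4.7]
grip_width: 0.07
finger_force: 2.8
```

```bash
python3 -c "
from h import *
to(.6123,.0909,.04,82.2)
s=cam('side','s5.png')
a=cv2.imread('pics/s5.png')[100:300,180:420];cv2.imwrite('pics/c5.png',cv2.resize(a,None,fx=3,fy=3))"
```

```text
t 36.8 at [ 0.5959 -0.02    0.0396] hd 82.3 grip 0.07 F [-0.4 -5.   4.7] -> xyz [ 1.121  0.014 -0.004] turn 0.0006
```

View pics/c5.png

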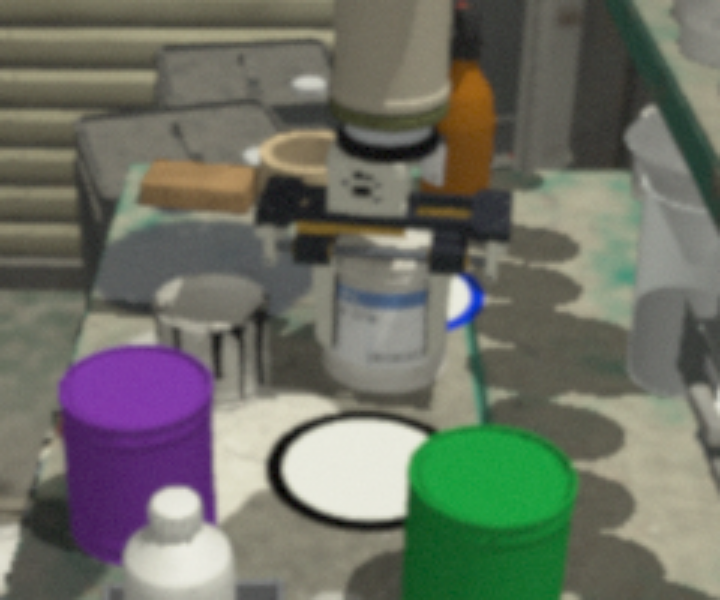

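The tin slides upright between the fingers, and the black spot is now free.

Call:
step_arm([
  {"hand": 0.5, "x": 0.1, "y": 0, "z": 0, "turn": 0},
  {"hand": 0.5, "x": 0.2, "y": 0, "z": 0, "turn": 0},
  {"hand": 0.5, "x": 0.3, "y": 0, "z": 0, "turn": 0},
  {"hand": 0.5, "x": 0.4, "y": 0, "z": 0, "turn": 0},
  {"hand": 0.5, "x": 0.5, "y": 0, "z": 0, "turn": 0},
  {"hand": 0.5, "x": 0.6, "y": 0, "z": 0, "turn": 0},
  {"hand": 0.5, "x": 0.7, "y": 0.01, "z": 0, "turn": 0},
  {"hand": 0.5, "x": 0.8, "y": 0.01, "z": 0, "turn": 0},
  {"hand": 0.5, "x": 0.9, "y": 0.01, "z": 0, "turn": 0},
  {"hand": 0.5, "x": 1, "y": 0.01, "z": 0, "turn": 0},
])

```text
t: 38.1
ee_pos: [0.6102, 0.079, 0.0395]
tcp_rot: [0.753, 0.658, -0.0, -0.0]
force: [0.1, -3.5, 1.5]
grip_width: 0.07
finger_force: 2.1
```

Call:
step_arm([
  {"hand": 0.5, "x": 0.06, "y": 0, "z": 0, "turn": 0},
  {"hand": 0.5, "x": 0.1, "y": 0, "z": 0, "turn": 0},
  {"hand": 0.5, "x": 0.12, "y": 0, "z": 0, "turn": 0},
  {"hand": 0.5, "x": 0.12, "y": 0, "z": 0, "turn": 0},
  {"hand": 0.5, "x": 0.02, "y": 0, "z": 0, "turn": 0},
  {"hand": 0.5, "x": -0.12, "y": 0, "z": 0, "turn": 0},
  {"hand": 0.5, "x": -0.27, "y": 0, "z": 0, "turn": 0},
  {"hand": 0.5, "x": -0.4, "y": 0, "z": -0.1, "turn": 0},
  {"hand": 0.5, "x": -0.55, "y": 0, "z": -0.35, "turn": 0},
  {"hand": 0.5, "x": -0.7, "y": 0, "z": -0.6, "turn": 0},
])

```text
t: 39.35
ee_pos: [0.6007, 0.0077, 0.1009]
tcp_rot: [0.753, 0.658, 0.0, 0.0]
force: [0.4, -0.0, -0.2]
grip_width: 0.0697
finger_force: 0.0
```

```bash
python3 -c "
from h import *
to(.425,.025,.12,134)
c=cam('top','t6.png');s=cam('side','s6.png')
print(proj(s,(.6184,.1358,.115)).round(1),proj(c,(.6184,.1358,.115)).round(1),proj(s,(.462,-.011,.076)).round(1),proj(c,(.462,-.011,.076)).round(1))
a=cv2.imread('pics/t6.png')[150:290,180:330];b=cv2.imread('pics/s6.png')[130:270,220:380];cv2.imwrite('pics/c6.png',cv2.resize(np.hstack([a,b]),None,fx=2.58,fy=2.58,interpolation=2))"
```

```text
t 39.35 at [0.6007 0.0077 0.1009] hd 82.27 grip 0.0697 F [ 0.4 -0.  -0.2] -> xyz [-0.065 -1.764 -0.191] turn -0.2874
[314.7 158.5] [226.5 181.7] [249.8 199.2] [281.  239.7]
```

View pics/c6.png

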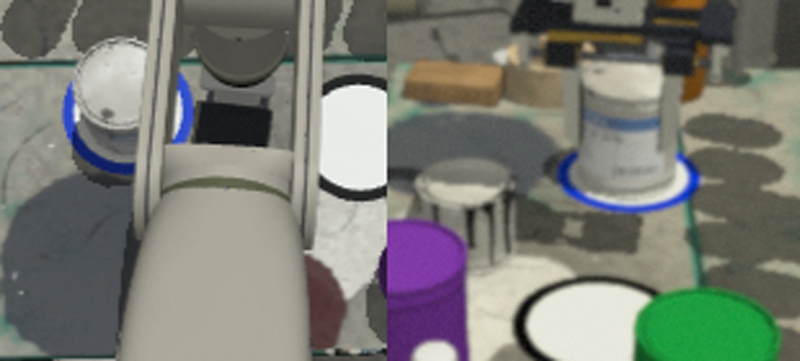

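The blue-label tin stands inside the blue border. Its top is at about (228,181) against an expected (226.5,181.7). The drip tin's top, at side (250,200), matches my prediction. Next I move behind the drip tin.

Call:
step_arm([
  {"hand": 0.5, "x": 0, "y": -0.08, "z": -0.1, "turn": 0},
  {"hand": 0.5, "x": 0, "y": -0.18, "z": -0.2, "turn": 0},
  {"hand": 0.5, "x": 0, "y": -0.28, "z": -0.2, "turn": 0},
  {"hand": 0.5, "x": 0, "y": -0.39, "z": -0.2, "turn": 0},
  {"hand": 0.5, "x": -0.01, "y": -0.5, "z": -0.2, "turn": 0},
  {"hand": 0.5, "x": -0.02, "y": -0.6, "z": -0.2, "turn": 0},
  {"hand": 0.5, "x": -0.03, "y": -0.7, "z": -0.2, "turn": 0},
  {"hand": 0.5, "x": -0.04, "y": -0.8, "z": -0.2, "turn": 0},
  {"hand": 0.5, "x": -0.04, "y": -0.9, "z": -0.2, "turn": 0},
  {"hand": 0.5, "x": -0.04, "y": -1, "z": -0.2, "turn": 0},
])

```text
t: 40.7
ee_pos: [0.5006, 0.0184, 0.1197]
tcp_rot: [0.753, 0.658, 0.0, 0.0]
force: [-0.1, 0.0, -1.1]
grip_width: 0.0701
finger_force: 0.0
```

Call:
step_arm([
  {"hand": 0.5, "x": 0, "y": -0.1, "z": 0, "turn": -0.03},
  {"hand": 0.5, "x": 0, "y": -0.2, "z": 0, "turn": -0.06},
  {"hand": 0.5, "x": 0, "y": -0.3, "z": 0, "turn": -0.09},
  {"hand": 0.5, "x": 0, "y": -0.4, "z": 0, "turn": -0.12},
  {"hand": 0.5, "x": 0, "y": -0.5, "z": 0, "turn": -0.15},
  {"hand": 0.5, "x": -0.01, "y": -0.6, "z": 0, "turn": -0.18},
  {"hand": 0.5, "x": -0.02, "y": -0.7, "z": 0, "turn": -0.21},
  {"hand": 0.5, "x": -0.02, "y": -0.77, "z": 0, "turn": -0.24},
  {"hand": 0.5, "x": -0.02, "y": -0.77, "z": 0, "turn": -0.27},
  {"hand": 0.5, "x": -0.02, "y": -0.77, "z": 0, "turn": -0.3},
])

```text
t: 41.95
ee_pos: [0.4243, 0.0268, 0.1197]
tcp_rot: [0.371, 0.929, 0.0, 0.0]
force: [-0.5, 0.4, -0.2]
grip_width: 0.0697
finger_force: 0.0
```

```bash
python3 -c "
from h import *
to(.424,.025,.025,136.3)
to(.5567,-.1024,.025,136.3)"
```

```text
t 41.95 at [0.4243 0.0268 0.1197] hd 136.48 grip 0.0697 F [-0.5  0.4 -0.2] -> xyz [-0.01  -0.015  0.947] turn 0.001
t 41.95 at [0.4243 0.0268 0.1197] hd 136.48 grip 0.0697 F [-0.5  0.4 -0.2] -> xyz [-1.849 -0.026  0.947] turn 0.001
```

Call:
step_arm([
  {"hand": 0.5, "x": 0, "y": -0.02, "z": 0.05, "turn": 0},
  {"hand": 0.5, "x": 0, "y": -0.02, "z": 0.15, "turn": 0},
  {"hand": 0.5, "x": 0, "y": -0.02, "z": 0.25, "turn": 0},
  {"hand": 0.5, "x": 0, "y": -0.02, "z": 0.36, "turn": 0},
  {"hand": 0.5, "x": 0, "y": -0.02, "z": 0.48, "turn": 0},
  {"hand": 0.5, "x": 0, "y": -0.02, "z": 0.6, "turn": 0},
  {"hand": 0.5, "x": 0, "y": -0.02, "z": 0.72, "turn": 0},
  {"hand": 0.5, "x": 0, "y": -0.02, "z": 0.83, "turn": 0},
  {"hand": 0.5, "x": 0, "y": -0.02, "z": 0.91, "turn": 0},
  {"hand": 0.5, "x": 0, "y": -0.02, "z": 0.95, "turn": 0},
])

```text
t: 43.2
ee_pos: [0.423, 0.0253, 0.0241]
tcp_rot: [0.372, 0.928, -0.0, -0.0]
force: [-0.2, -0.4, -0.0]
grip_width: 0.0699
finger_force: 0.0
```

Call:
step_arm([
  {"hand": 0.5, "x": -0.05, "y": 0, "z": 0, "turn": 0},
  {"hand": 0.5, "x": -0.11, "y": 0, "z": 0, "turn": 0},
  {"hand": 0.5, "x": -0.18, "y": 0, "z": 0, "turn": 0},
  {"hand": 0.5, "x": -0.26, "y": 0, "z": 0, "turn": 0},
  {"hand": 0.5, "x": -0.35, "y": 0, "z": 0, "turn": 0},
  {"hand": 0.5, "x": -0.45, "y": 0, "z": 0, "turn": 0},
  {"hand": 0.5, "x": -0.55, "y": 0, "z": 0, "turn": 0},
  {"hand": 0.5, "x": -0.65, "y": 0, "z": 0, "turn": 0},
  {"hand": 0.5, "x": -0.75, "y": 0, "z": 0, "turn": 0},
  {"hand": 0.5, "x": -0.85, "y": 0, "z": 0, "turn": 0},
])

```text
t: 44.45
ee_pos: [0.4851, -0.034, 0.0246]
tcp_rot: [0.372, 0.928, -0.0, -0.0]
force: [-3.0, 3.6, 5.6]
grip_width: 0.0697
finger_force: 3.2
```

Call:
step_arm([
  {"hand": 0.5, "x": -0.1, "y": 0, "z": 0, "turn": 0},
  {"hand": 0.5, "x": -0.2, "y": 0, "z": 0, "turn": 0},
  {"hand": 0.5, "x": -0.3, "y": 0, "z": 0, "turn": 0},
  {"hand": 0.5, "x": -0.4, "y": 0, "z": 0, "turn": 0},
  {"hand": 0.5, "x": -0.5, "y": 0, "z": 0, "turn": 0},
  {"hand": 0.5, "x": -0.6, "y": 0, "z": 0, "turn": 0},
  {"hand": 0.5, "x": -0.7, "y": 0, "z": 0, "turn": 0},
  {"hand": 0.5, "x": -0.8, "y": 0, "z": 0, "turn": 0},
  {"hand": 0.5, "x": -0.88, "y": 0, "z": 0, "turn": 0},
  {"hand": 0.5, "x": -0.94, "y": 0, "z": 0, "turn": 0},
])

```text
t: 45.7
ee_pos: [0.5529, -0.0988, 0.0246]
tcp_rot: [0.372, 0.928, -0.0, -0.0]
force: [-4.8, 4.0, 6.8]
grip_width: 0.0699
finger_force: 3.5
```

```bash
python3 -c "
from h import *
to(.5567,-.1024,.025,136.3)"
```

```text
t 45.7 at [ 0.5529 -0.0988  0.0246] hd 136.3 grip 0.0699 F [-4.8  4.   6.8] -> xyz [-0.052 -0.    -0.004] turn -0.0
```

Call:
step_arm([
  {"hand": 0.5, "x": -0.03, "y": 0, "z": 0, "turn": 0},
  {"hand": 0.5, "x": -0.05, "y": 0, "z": 0, "turn": 0},
  {"hand": 0.5, "x": -0.05, "y": 0, "z": 0, "turn": 0},
  {"hand": 0.5, "x": 0.03, "y": 0, "z": 0, "turn": 0},
  {"hand": 0.5, "x": 0.13, "y": 0, "z": 0, "turn": 0},
  {"hand": 0.5, "x": 0.25, "y": 0, "z": -0.1, "turn": 0},
  {"hand": 0.5, "x": 0.4, "y": 0, "z": -0.3, "turn": 0},
  {"hand": 0.5, "x": 0.6, "y": 0, "z": -0.55, "turn": 0},
  {"hand": 0.5, "x": 0.8, "y": 0, "z": -0.8, "turn": 0},
  {"hand": 0.5, "x": 1, "y": 0, "z": -1, "turn": 0},
])

```text
t: 46.95
ee_pos: [0.4797, -0.0287, 0.1255]
tcp_rot: [0.372, 0.928, 0.0, 0.001]
force: [1.0, -0.2, 0.2]
grip_width: 0.0695
finger_force: 0.0
```

Call:
step_arm([
  {"hand": 0.5, "x": 0.1, "y": -0.05, "z": -0.05, "turn": 0},
  {"hand": 0.5, "x": 0.2, "y": -0.1, "z": -0.1, "turn": 0},
  {"hand": 0.5, "x": 0.3, "y": -0.15, "z": -0.15, "turn": 0},
  {"hand": 0.5, "x": 0.35, "y": -0.2, "z": -0.2, "turn": 0},
  {"hand": 0.5, "x": 0.4, "y": -0.25, "z": -0.25, "turn": 0},
  {"hand": 0.5, "x": 0.5, "y": -0.3, "z": -0.3, "turn": 0},
  {"hand": 0.5, "x": 0.5, "y": -0.3, "z": -0.35, "turn": 0},
  {"hand": 0.5, "x": 0.5, "y": -0.3, "z": -0.4, "turn": 0},
  {"hand": 0.5, "x": 0.5, "y": -0.3, "z": -0.4, "turn": 0},
  {"hand": 0.5, "x": 0.5, "y": -0.3, "z": -0.4, "turn": 0},
])

```text
t: 48.2
ee_pos: [0.4236, -0.0165, 0.1645]
tcp_rot: [0.372, 0.928, -0.0, -0.0]
force: [0.8, -0.6, -1.3]
grip_width: 0.0699
finger_force: 0.0
```

```bash
python3 -c "
from h import *
c=cam('top','t7.png')
print('exp',proj(c,(.6184,.1358,.115)).round(1),proj(c,(.5837,-.1282,.076)).round(1))
a=cv2.imread('pics/t7.png')[140:290,140:440];a=cv2.resize(a,None,fx=2.66,fy=2.66,interpolation=2);cv2.imwrite('pics/c7.png',a)"
```

```text
exp [226.5 181.7] [322.1 196.2]
```

View pics/c7.png

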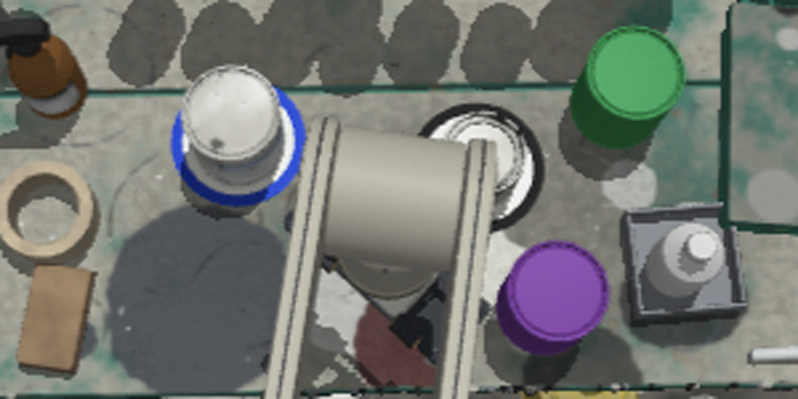

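The blue-label tin's top centre is at (227.0,182.3) against an expected (226.5,181.7). The drip tin's is at about (321,195.5) against (322.1,196.2). Both are within about 4 mm of their spot centres. The bottle is in the tray and the bystanders have not moved, so I'm handing in.

```bash
python3 -c "
from plant import env
print(env.close_job())"
```

```text
the job is handed in; nothing more can be done
None
```

I swapped both tins onto their matching spots (about 4 mm or less off centre in the last picture), stood the white bottle upright in the grey tray, and handed the job in with about 48 s used; the hand-in returned no verdict.

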